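Hang the portafilter in the coffee grinder and hold its dial at the sprung third position

TASK

Lift the portafilter off its hook stand and hang it level in the coffee grinder's fork under the chute, fully down behind the fork's upturned tips, and let go of it. Only then turn the grinder's dial clockwise past its two clicks (single dose and double dose) to the sprung third position (grind while held) and keep it there: it falls back if let go, so finish with the gripper still on the dial, holding it in the third position. Leave the mug and the water glass standing where they are.

Things in the scene. Friction and masses are not known exactly. Their poses are not given: they have to be found in the camera images.
- portafilter: Espresso portafilter, 0.3 to 0.45 kg: steel filter head, dark wooden handle along its -x; z up. Origin: centre of the rim's underside. Rim 80 mm across, z 0 to 8 mm; body below it 58 mm across, 48 mm at z -26; twin spout 44 mm wide to z -43. Centre of mass about 10 mm from the origin towards the handle. Starts hanging level by its rim in the stand's hook, handle towards the robot.
- portafilter_grip (a point): On the centre line of the portafilter's handle, 95 mm along -x and 12 mm below its origin: pinch here from above across y. The handle is a straight bar with rounded edges, 24 mm wide (y), 26 mm high (z -25 to +1 from the origin), from x -58 to -166 mm; steel neck 16 mm thick between it and the head.
- stand_hook (a point): Where the portafilter's origin is while it hangs, 170 mm above the worktop; axes of the stand, the hook opens to -x. The hook is a U-shaped 4 mm steel fork: arms along x, 65 mm apart inside, 12 mm wide, ending 34 mm in front of this point in upturned tips 10 mm high. Upright plate 57 mm behind, top at 210 mm. Foot 150 x 125 x 20 mm with a steel tamper on it, top at 94 mm. Fixed.
- grinder: Coffee grinder, aluminium, fixed. Origin on the worktop under the fork's centre, x from its front inwards. Burr head over the fork (x > -17 mm, y -52 to 52, z 190 to 265), hopper to z 367, column behind (x > 48). Chute 25 to 36 mm thick on the fork's axis, lower end z 170. Lower motor housing on the robot's right: x -40 to 150, y -200 to -58, top z 128, dial on it. Base plate top z 24.
- grinder_fork (a point): Seat of the portafilter's origin in the grinder's fork, 125 mm above the worktop, 45 mm under the chute; axes of the grinder, the handle points to -x when seated. Fork like the stand's hook: arms 65 mm apart inside, ending 34 mm in front in upturned tips 8 mm high, closed 34 mm behind. Enter from the front (along +x) with the rim 12 to 20 mm above the fork, to clear the tips, then lower.
- dial_grip (a point): On the dial's upright axis, 154 mm above the worktop, at (0, -138) mm in the grinder's frame. The dial: black disc 56 mm across, its top at 138 mm, with a grip bar 52 mm long, 13 mm wide, top at 166 mm, to pinch from above. This frame turns with the dial: bar along x, white pointer end at -x. At the start the bar is parallel to the grinder's x, pointer to the front.
- dial (a joint): Dial angle, rad: 0 off (start), grows clockwise seen from above, stop at 1.25. Clicks at 0.4 (one mark) and 0.8 (two marks), where it stays by itself; up to 0.1 Nm to pass. Third position 1.2 (three marks), reached from 1.1 up: a spring that begins just past the second click pulls back with 0.14 to 0.25 Nm; let go, the dial falls back to the second click.
- mug: Stoneware mug, 82 mm across, 92 mm tall, with a loop handle; loose bystander. Origin under it.
- water_glass: Clear straight tumbler, 80 mm across, 91 mm tall, on a thin white tray to the left; loose bystander. Origin under it.

How it is judged:
On the way, in this order (a step that is already met when the one before it is completed fails the run):
1. the portafilter is lifted up and off the stand's hook (z of portafilter in the frame of stand_hook above 0.02 m and contact force between the fingers and portafilter above 1 N), for 0.1 s.
2. the portafilter hangs level in the grinder's fork, released (horizontal distance between portafilter and grinder_fork below 0.01 m and z of portafilter in the frame of grinder_fork between -0.004 and 0.004 m and angle between portafilter's own z axis and vertical below 0.07 rad and contact force between each of the arm, the fingers and portafilter below 0.2 N), for 0.3 s.
3. the dial is held at the third position for a second (horizontal distance between portafilter and grinder_fork below 0.01 m and z of portafilter in the frame of grinder_fork between -0.004 and 0.004 m and angle between portafilter's own z axis and vertical below 0.07 rad and value of joint dial above 1.1 rad and contact force between the fingers and grinder above 0.5 N), for 1 s.
At the end, for the whole second after the job is handed in: The portafilter hangs in the grinder's fork (within 10 mm of the seat, height within 4 mm, level within 4 degrees), not touched by the robot, and the fingers hold the dial past 1.1 rad, in the third position (all of step 3 and contact force between each of the arm, the fingers and portafilter below 0.2 N); the arm keeps its last pose, push and grip.
It fails at once if the dial is turned before the portafilter is in the fork (value of joint dial above 0.25 rad and distance between portafilter and grinder_fork above 0.03 m).
It fails at once if the mug is pushed aside or tipped (distance of mug from where it was at the start of the episode above 0.03 m or angle between mug's own z axis and vertical above 0.3 rad).
It fails at once if the water glass is pushed aside or tipped (distance of water_glass from where it was at the start of the episode above 0.03 m or angle between water_glass's own z axis and vertical above 0.3 rad).
It also fails if it takes over 56 s, if anything falls off the work surface, if the arm or the gripper's body presses on something with over 40 N, if the wrist force passes 120 N, or if a joint passes its speed limit or range.

ROBOT

A 6-joint arm with a two-finger parallel gripper is mounted at the origin on the work surface; the furniture and walls round the work are solid. World frame = base frame: x ahead of the robot, y to its left, z up, the work surface at z = 0. Lengths are in m, angles in rad, forces in N, time in s.
With the tool pointing down it reaches from about 0.425 to 0.95 m from the base axis. Payload 3.5 kg.
Tool frame: the origin (TCP) lies on the centre line of the jaws, within the pads' length; the fingertips stand 17 mm ahead of it and the grasp point (between the pads) lies 2 mm behind it; z points along the fingers, y is the direction in which the jaws open and shut (so a half turn about z gives the same grasp; the last joint's range is limited). The gripper opens to 85 mm and grips with 20 to 120 N. Pads are 22 mm wide; open, the fingers measure 114 mm over their backs; the gripper's body (76 mm by 85 mm) begins 54 mm behind the grasp point. The pads swing forward as they close: fully open they stand 13 mm farther back than shut.
Start: joints at [-1.322, 0.286, 1.577, -0, 1.279, -0.15], TCP at [0.262, -0.622, 0.248] pointing down, gripper open.
Joint ranges: [-2.77, 2.77], [-0.9, 2.22], [0.21, 2.48], [-1.53, 4.67], [0.24, 2.81], [-2.84, 2.84]. Speed limits (rad/s): [2.79, 2.79, 3.14, 3.14, 3.14, 3.14].

INTERFACE

Orientations are given as a unit quaternion [x, y, z, w].
In Python, from bench import get_obs, capture, job_done gives the robot as it stands.
- The arm moves only by the shell command python3 -m handwheel 'ROWS' [FORCE]. ROWS is JSON, one flat list of numbers, 7 for each row, row after row: the shift along the tool's x, y, z in mm, then the turn, a rotation vector about the tool's x, y, z in degrees, then the gripper's target within -1 to 1 (shut at 1, half-way at 0, fully open at -1). In form: [x, y, z, rx, ry, rz, claw, x, y, z, rx, ry, rz, claw, ...]. A call has 1 to 10 rows; each row shifts and turns the commanded pose from where the row before left it, along the tool's axes as they then stand; what a row does not reach is not made up. A row lasts 1/12 s, in which the tool goes at most 41.7 mm and 7.16 degrees, less where a joint would pass 70% of its speed; a pose out of reach is approached as far as the arm can. A call is refused whole if a number of a shift passes 41.7 or a number of a turn 7.16, either way. A call with a gripper value outside its range is refused whole. The fingers move at their own pace and stop on an object; FORCE is the grip in N (left out, the last holds). Time passes only in rows, so rows that do not move let the fingers close. It gives the time, the measured TCP pose, the force and the opening at its end, in the units of the state.
- get_obs(): the state, without advancing time (a new reading comes with each control period).
- capture(name): name is "scene" or "top" or "wrist"; returns a dict with "img" (384x512x3 uint8, red, green, blue), "mtx" (3x3 intrinsics, pixels), "k1" (the pictures are not rectified: a ray, as slopes to the right and down, at radius r is drawn at 1 + k1 r^2 times it, then the intrinsics apply), "T" (4x4, takes a point from camera to world coordinates); the wrist camera has in their place "T_tool_cam" (4x4, takes a point from camera to tool coordinates, whose origin is the TCP and whose axes are the flange's). Camera axes: x right, y up, looking along -z (the intrinsics and any distortion apply to the point x, -y, -z); pixel columns grow to the right and rows downward; lengths in m; the calibration is good to about 2 mm. A picture is of the moment at which its call begins: read the wrist's pose just before it. There is no depth.
- job_done(): hands the job in, once; it reports no verdict.
The state is a dict: "t": time; "joint_pos": joint angles; "qvel": joint speeds; "joint_efforts": joint torques, N m; "ee_pos": TCP position; "eef_rot": TCP orientation; "wrist_force": force on the tool from outside, world axes, zero at the start; "torque": the same for the moment, N m; "finger_gap": finger opening in m.
Only numpy, scipy, OpenCV 4.12 (cv2) and the standard library are available. Lean on these libraries where they do the work, as an engineer would, in place of code of your own. Each camera call takes 0.05 s, during which the arm holds its last target.

## Working session

There is one attempt and no reset: what is moved stays moved. The work goes in short steps, Python scripts to look and compute and a shell command to move; the robot and the scene stay as the last step left them, time stands still between calls to the robot, and variables do not carry over. Pictures are saved under pics/ and viewed, and the job is handed in when it is done.

```bash
ls; mkdir -p pics; python3 - <<'E'
from bench import get_obs,capture
import cv2,numpy as np
o=get_obs();print({k:np.round(v,4).tolist() for k,v in o.items()})
for n in ["scene","top","wrist"]:
    c=capture(n);cv2.imwrite(f"pics/{n}0.png",c["img"][:,:,::-1])
    print(n,{k:np.round(v,4).tolist() for k,v in c.items() if k!="img"})
E
```

```text
pics
{'t': 0.0, 'joint_pos': [-1.322, 0.2872, 1.5782, -0.0, 1.2786, -0.15], 'qvel': [0.0023, -0.0009, -0.0002, -0.0014, -0.0008, -0.0008], 'joint_efforts': [0.0003, -40.5984, -29.2626, -0.0001, 0.0058, -0.0], 'ee_pos': [0.262, -0.6214, 0.247], 'eef_rot': [0.9802, 0.1981, -0.0001, -0.0012], 'wrist_force': [0.0345, -0.4422, 0.3127], 'torque': [-0.0176, -0.0038, -0.0458], 'finger_gap': 0.0854}
scene {'mtx': [[477.8804, 0.0, 256.7783], [0.0, 477.8804, 195.3234], [0.0, 0.0, 1.0]], 'k1': -0.007, 'T': [[-0.7934, 0.2758, -0.5426, -0.2539], [-0.6084, -0.3348, 0.7196, 1.09], [0.0168, 0.901, 0.4335, 0.7217], [0.0, 0.0, 0.0, 1.0]]}
top {'mtx': [[363.7627, 0.0, 260.4742], [0.0, 363.7627, 194.331], [0.0, 0.0, 1.0]], 'k1': 0.0031, 'T': [[-0.0953, 0.8386, -0.5363, -0.1813], [-0.9954, -0.0818, 0.0491, 0.1561], [-0.0027, 0.5385, 0.8426, 1.247], [0.0, 0.0, 0.0, 1.0]]}
wrist {'mtx': [[329.4289, 0.0, 253.3961], [0.0, 329.4289, 190.4353], [0.0, 0.0, 1.0]], 'k1': 0.001, 'T_tool_cam': [[0.0008, 0.959, 0.2834, 0.0727], [1.0, -0.0004, -0.0014, -0.0006], [-0.0012, 0.2834, -0.959, -0.1259], [0.0, 0.0, 0.0, 1.0]]}
```

View pics/scene0.png

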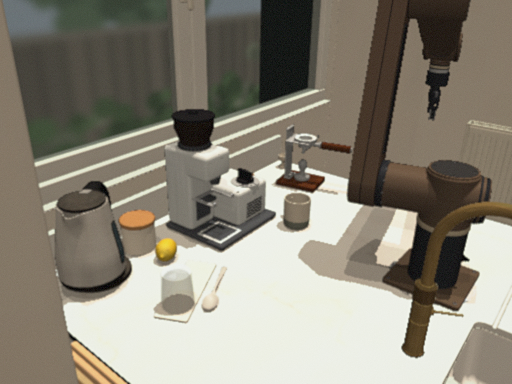

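View pics/top0.png

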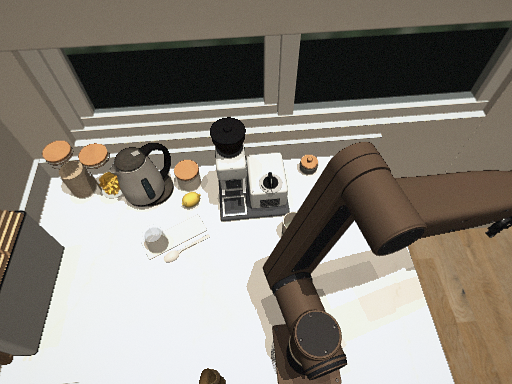

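View pics/wrist0.png

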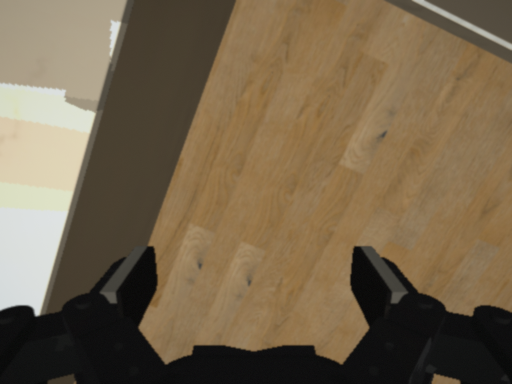

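```bash
cat > h.py <<'E'
import numpy as np,cv2
from scipy.spatial.transform import Rotation as R
from bench import get_obs,capture
def grab(n):
    o=get_obs();c=capture(n)
    if n=="wrist":
        T=np.eye(4);T[:3,:3]=R.from_quat(o["eef_rot"]).as_matrix();T[:3,3]=o["ee_pos"];c["T"]=T@c["T_tool_cam"]
    return c
def save(n,name,crop=None,f=1):
    c=grab(n);im=c["img"][:,:,::-1]
    cv2.imwrite(f"pics/{name}_full.png",im)
    np.savez(f"{name}.npz",**{k:v for k,v in c.items()})
    if crop: 
        x0,y0,x1,y1=crop;im=cv2.resize(im[y0:y1,x0:x1],None,fx=f,fy=f,interpolation=cv2.INTER_CUBIC)
    cv2.imwrite(f"pics/{name}.png",im);return c
def ray(c,u,v):
    m=c["mtx"];D=np.array([float(c["k1"]),0,0,0])
    p=cv2.undistortPoints(np.array([[[u,v]]],float),m,D)[0,0]
    d=c["T"][:3,:3]@np.array([p[0],-p[1],-1]);return c["T"][:3,3],d
def onz(c,u,v,z):
    o,d=ray(c,u,v);return o+d*(z-o[2])/d[2]
def proj(c,P):
    P=np.atleast_2d(P);q=(P-c["T"][:3,3])@c["T"][:3,:3];q=q*[1,-1,-1]
    return cv2.projectPoints(q,np.zeros(3),np.zeros(3),c["mtx"],np.array([float(c["k1"]),0,0,0]))[0][:,0]
def tri(L):
    A=0;b=0
    for o,d in L:
        d=d/np.linalg.norm(d);M=np.eye(3)-np.outer(d,d);A=A+M;b=b+M@o
    p=np.linalg.solve(A,b);return p
def state():
    o=get_obs();print("t",round(o["t"],2),"pos",np.round(o["ee_pos"],4),"F",np.round(o["wrist_force"],1),"gap",round(float(o["finger_gap"]),4))
    print("R",np.round(R.from_quat(o["eef_rot"]).as_matrix(),3).tolist(),"q",np.round(o["joint_pos"],3));return o
E
python3 - <<'E'
from h import *
save("scene","s1",(150,100,370,260),3.6)
save("top","t1",(200,110,340,260),4)
E
```

```text
(no output)
```

View pics/s1.png

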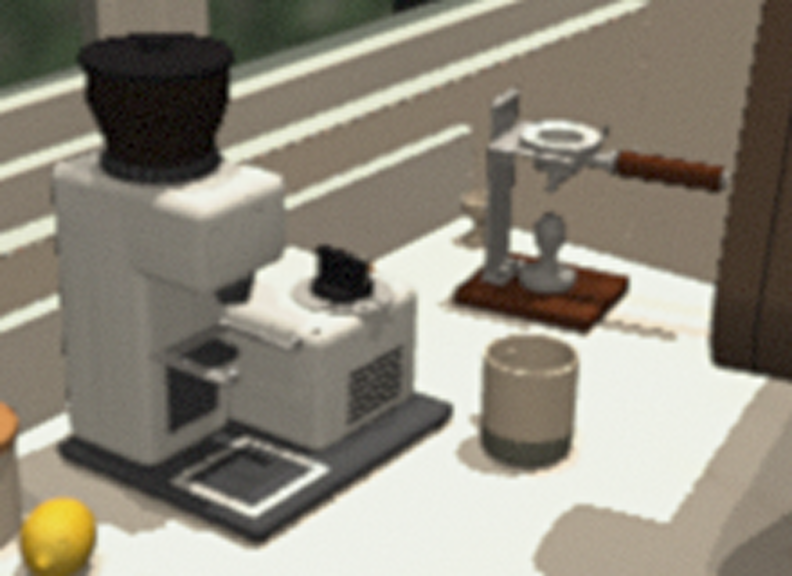

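View pics/t1.png

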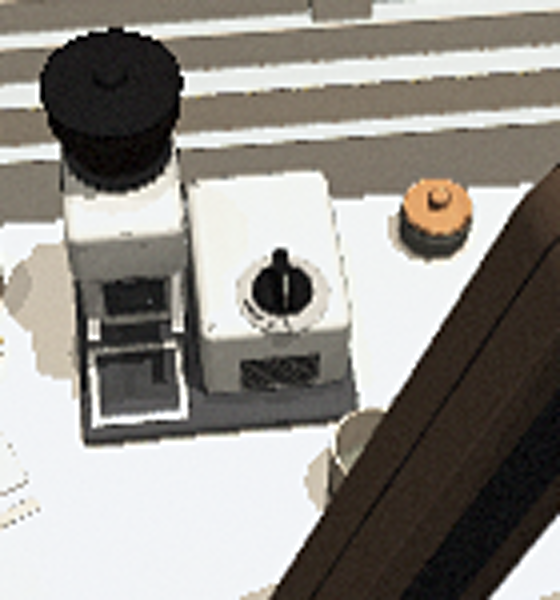

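```bash
python3 - <<'E'
from h import *
s=dict(np.load("s1.npz"));t=dict(np.load("t1.npz"))
S=lambda x,y:(150+x/3.6,100+y/3.6); T=lambda x,y:(200+x/4,110+y/4)
print("rim top c",onz(s,*S(560,137),.178))
print("handle end c",onz(s,*S(721,178),.158))
print("neck/handle start",onz(s,*S(617,163),.158))
for n,p in dict(l=(521,137),r=(607,137)).items(): print("rim",n,onz(s,*S(*p),.174))
for n,p in dict(mugL=(482,437),mugR=(577,437)).items(): print(n,onz(s,*S(*p),.02))
for n,p in dict(rimL=(482,360),rimR=(579,360)).items(): print(n,onz(s,*S(*p),.092))
print("dial top", onz(t,*T(281,290),.138), "scene",onz(s,*S(345,285),.138))
print("dial ring top", onz(t,*T(282,291),.128))
for n,p in dict(bar1=(281,253),bar2=(287,312)).items(): print(n,onz(t,*T(*p),.166))
for n,p in dict(fl=(85,443),fr=(355,425)).items(): print(n,onz(t,*T(*p),.024))
for n,p in dict(forkL=(92,325),forkR=(177,325)).items(): print(n,onz(t,*T(*p),.125))
for n,p in dict(hl=(205,333),hr=(352,325),bl=(190,180),br=(325,172)).items(): print("house",n,onz(t,*T(*p),.128))
E
```

```text
rim top c [ 0.57683427 -0.29026259  0.178     ]
handle end c [ 0.42488975 -0.33859253  0.158     ]
neck/handle start [ 0.52300466 -0.31083185  0.158     ]
rim l [ 0.61235384 -0.27544829  0.174     ]
rim r [ 0.54741094 -0.33059354  0.174     ]
mugL [0.44907728 0.01792912 0.02      ]
mugR [ 0.38646215 -0.03318932  0.02      ]
rimL [0.45221914 0.01862603 0.092     ]
rimR [ 0.38975669 -0.03274724  0.092     ]
dial top [0.57273279 0.05053915 0.138     ] scene [0.57104149 0.05247505 0.138     ]
dial ring top [0.57831906 0.04878427 0.128     ]
bar1 [0.594506  0.0486987 0.166    ]
bar2 [0.52954576 0.05048919 0.166     ]
fl [0.49262935 0.24508864 0.024     ]
fr [ 0.48715437 -0.01378473  0.024     ]
forkL [0.55965797 0.2267041  0.125     ]
forkR [0.55206428 0.14883071 0.125     ]
house hl [0.53890735 0.12398512 0.128     ]
house hr [ 0.53451846 -0.01096475  0.128     ]
house bl [0.71814262 0.12404141 0.128     ]
house br [ 0.71520209 -0.00893708  0.128     ]
```

```bash
python3 -m handwheel '[0,0,-8,0,0,-7,-1,0,0,-8,0,0,-7,-1,0,0,-8,0,0,-7,-1,0,0,-8,0,0,-7,-1,0,0,-8,0,0,-7,-1,0,0,-8,0,0,-7,-1,0,0,-8,0,0,-7,-1,0,0,-8,0,0,-7,-1,0,0,-8,0,0,-7,-1,0,0,-8,0,0,-7,-1]'
python3 -m handwheel '[0,0,0,0,0,-7,-1,0,0,0,0,0,-7,-1,0,0,0,0,0,-7,-1,0,0,0,0,0,-7,-1,0,0,0,0,0,-7,-1,0,0,0,0,0,-7,-1,0,0,0,0,0,-7,-1,0,0,0,0,0,-7,-1,0,0,0,0,0,-7,-1,0,0,0,0,0,-7,-1]'
python3 -m handwheel '[0,0,0,0,0,-7,-1,0,0,0,0,0,-7,-1,0,0,0,0,0,-7,-1,0,0,0,0,0,-7,-1,0,0,0,0,0,-7,-1]'
python3 - <<'E'
from h import *
o=state()
Rm=R.from_quat(o["eef_rot"]).as_matrix()
print(Rm.T@(np.array([.44,-.335,.32])-o["ee_pos"])*1000)
E
```

```text
t: 1.08
ee_pos: [0.2621, -0.6219, 0.3284]
eef_rot: [0.687, 0.727, 0.0, -0.0]
wrist_force: [0.4, -0.6, 0.3]
finger_gap: 0.0852
t: 1.92
ee_pos: [0.2621, -0.6219, 0.3281]
eef_rot: [0.146, 0.989, 0.0, -0.0]
wrist_force: [-0.4, 0.3, 0.3]
finger_gap: 0.0855
t: 2.33
ee_pos: [0.3504, -0.5869, 0.3218]
eef_rot: [-0.067, 0.997, -0.016, -0.043]
wrist_force: [0.7, -0.2, 1.3]
finger_gap: 0.0852
t 2.33 pos [ 0.3504 -0.5869  0.3218] F [ 0.7 -0.2  1.3] gap 0.0852
R [[-0.987, -0.134, -0.083], [-0.131, 0.991, -0.037], [0.087, -0.026, -0.996]] q [-1.149  0.269  1.467 -0.093  1.407 -2.838]
[-121.70603982  237.59090098  -15.03882008]
```

```bash
python3 -m handwheel '[-24,22,0,0,0,0,-1,-24,22,0,0,0,0,-1,-24,22,0,0,0,0,-1,-24,22,0,0,0,0,-1,-24,22,0,0,0,0,-1,-24,22,0,0,0,0,-1,0,0,0,0,0,0,-1]'
python3 - <<'E'
from h import *
o=state()
Rm=R.from_quat(o["eef_rot"]).as_matrix()
print(Rm.T@(np.array([.44,-.335,.32])-o["ee_pos"])*1000)
E
```

```text
t: 2.92
ee_pos: [0.4779, -0.4324, 0.3051]
eef_rot: [-0.069, 0.997, -0.014, -0.042]
wrist_force: [0.3, -0.7, 0.3]
finger_gap: 0.0854
t 2.92 pos [ 0.4779 -0.4324  0.3051] F [ 0.3 -0.7  0.3] gap 0.0854
R [[-0.987, -0.138, -0.081], [-0.136, 0.99, -0.033], [0.085, -0.022, -0.996]] q [-0.862  0.204  1.574 -0.085  1.393 -2.555]
[ 25.42747184 101.36700827 -14.97725184]
```

```bash
cat >> h.py <<'E'
def goal(p,head,o=None):
    "total tool-frame shift (mm) and rotvec (deg) to reach p with heading deg, tool down"
    o=o or get_obs();Rm=R.from_quat(o["eef_rot"]).as_matrix()
    h=np.deg2rad(head);G=np.array([[np.cos(h),np.sin(h),0],[np.sin(h),-np.cos(h),0],[0,0,-1]])
    print("shift mm (now)",np.round(Rm.T@(np.array(p)-o["ee_pos"])*1000,1),"(after turn)",np.round(G.T@(np.array(p)-o["ee_pos"])*1000,1),"rot",np.round(np.rad2deg(R.from_matrix(Rm.T@G).as_rotvec()),2))
E
python3 -c "
from h import *
goal([.44,-.335,.32],197.6)"
```

```text
shift mm (now) [ 25.4 101.4 -15. ] (after turn) [  6.7 104.3 -14.9] rot [-0.82 -4.98 -9.69]
```

```bash
python3 -m handwheel '[4,25,-4,-0.4,-2.5,-4.85,-1,4,25,-4,-0.4,-2.5,-4.85,-1,4,25,-4,0,0,0,-1,4,25,-3,0,0,0,-1,0,0,0,0,0,0,-1,0,0,0,0,0,0,-1]'
python3 - <<'E'
from h import *
o=state()
save("wrist","w1")
save("top","t2",(200,110,400,260),4)
E
```

```text
t: 3.42
ee_pos: [0.4358, -0.3434, 0.321]
eef_rot: [-0.151, 0.989, -0.002, -0.0]
wrist_force: [0.1, -1.1, -0.5]
finger_gap: 0.0854
t 3.42 pos [ 0.4358 -0.3434  0.321 ] F [ 0.1 -1.1 -0.5] gap 0.0854
R [[-0.955, -0.298, 0.0], [-0.298, 0.955, -0.005], [0.001, -0.005, -1.0]] q [-0.849 -0.03   1.793 -0.003  1.374 -2.722]
```

View pics/w1.png

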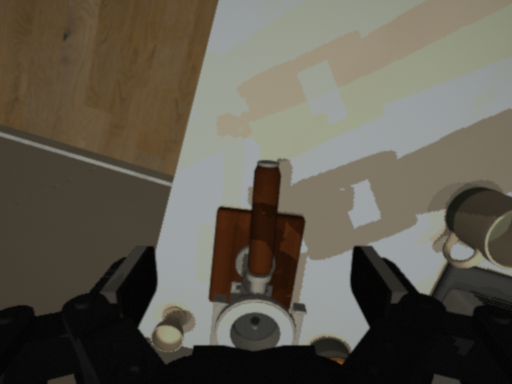

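View pics/t2.png

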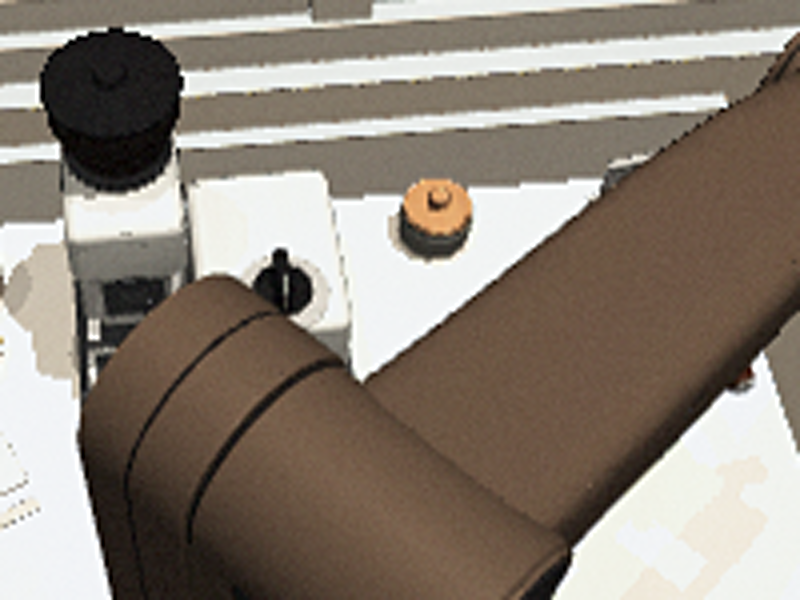

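```bash
python3 - <<'E'
import cv2
im=cv2.imread("pics/w1_full.png")[150:354,190:330]
cv2.imwrite("pics/w1c.png",cv2.resize(im,None,fx=2.9*1.35/1.35,fy=2.9,interpolation=cv2.INTER_CUBIC))
E
```

```text
(no output)
```

View pics/w1c.png

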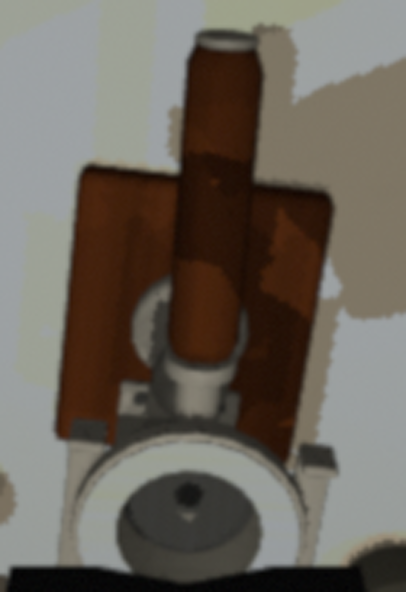

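```bash
python3 - <<'E'
from h import *
c=dict(np.load("w1.npz"));U=lambda x,y:(190+x/2.9,150+y/2.9)
e=onz(c,*U(224.5,60),.168);f=onz(c,*U(206,340),.168);r=onz(c,*U(190,520),.176)
L=onz(c,*U(75,520),.176);Rr=onz(c,*U(305,520),.176)
st=onz(c,*U(204,362),.168);en=onz(c,*U(227,45),.165);t1=onz(c,*U(89,430),.17);t2=onz(c,*U(316,455),.17)
print(e,f,r,L,Rr,np.linalg.norm(L-Rr));print("start",st,"end",en,np.linalg.norm(st-en))
d=(f-e)[:2];print("yaw",np.degrees(np.arctan2(d[1],d[0])))
d=(r-e)[:2];print("yaw2",np.degrees(np.arctan2(d[1],d[0])))
print("tips",t1,t2,(t1+t2)/2,np.linalg.norm(t1-t2), "yaw",np.degrees(np.arctan2(*(-(t2-t1))[:2]*[-1,1][::1])))
y=np.radians(17);u=np.array([np.cos(y),np.sin(y)])
print("grip",st[:2]-u*.037,en[:2]+u*.071)
E
```

```text
[ 0.42543607 -0.33427178  0.168     ] [ 0.51625588 -0.31101951  0.168     ] [ 0.57824006 -0.29698643  0.176     ] [ 0.59000134 -0.33395676  0.176     ] [ 0.56649484 -0.26008131  0.176     ] 0.07752508007299024
start [ 0.52416014 -0.30918108  0.168     ] end [ 0.42143961 -0.33467407  0.165     ] 0.10587918003397424
yaw 14.36076009739089
yaw2 13.71265380193852
tips [ 0.55903467 -0.33842691  0.17      ] [ 0.54524265 -0.26291195  0.17      ] [ 0.55213866 -0.30066943  0.17      ] 0.0767641140233743 yaw -169.64960359318826
grip [ 0.48877687 -0.31999883] [ 0.48933724 -0.31391567]
```

```bash
python3 -c "
from h import *
goal([.487,-.319,.22],194)
goal([.487,-.319,.156],194)"
```

```text
shift mm (now) [-56.2   9.5 100.4] (after turn) [-55.4  12.3 100.5] rot [-0.23 -0.08  3.28]
shift mm (now) [-56.3   9.8 164.4] (after turn) [-55.4  12.3 164.5] rot [-0.23 -0.08  3.28]
```

```bash
python3 -m handwheel '[-14,3,20,-0.2,-0.1,3.3,-1,-14,3,20,0,0,0,-1,-14,3,20,0,0,0,-1,-13.4,3.3,20,0,0,0,-1,0,0,20,0,0,0,-1,0,0,0,0,0,0,-1,0,0,0,0,0,0,-1]'
python3 - <<'E'
from h import *
o=state()
goal([.487,-.319,.156],194)
save("wrist","w2")
E
```

```text
t: 4.1
ee_pos: [0.4862, -0.3178, 0.2185]
eef_rot: [-0.122, 0.993, 0.002, -0.001]
wrist_force: [-0.3, -0.0, 0.3]
finger_gap: 0.0855
t 4.1 pos [ 0.4862 -0.3178  0.2185] F [-0.3 -0.   0.3] gap 0.0855
R [[-0.97, -0.242, -0.003], [-0.242, 0.97, 0.003], [0.002, 0.003, -1.0]] q [-0.754  0.109  1.839  0.     1.198 -2.569]
shift mm (now) [-0.6 -1.6 62.5] (after turn) [-0.5 -1.3 62.5] rot [ 0.2  -0.11 -0.02]
```

View pics/w2.png

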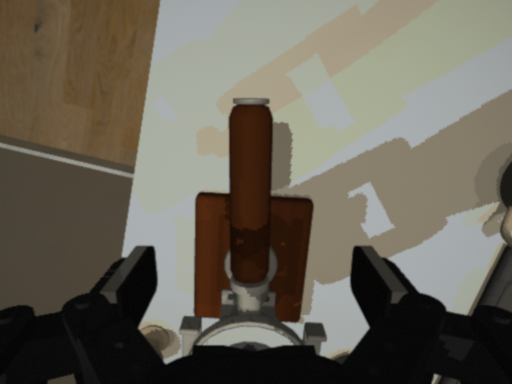

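```bash
python3 - <<'E'
from h import *
c=dict(np.load("w2.npz"))
st=onz(c,253.5,283,.168);en=onz(c,251,104,.165);a=onz(c,251,125,.168);b=onz(c,253.5,265,.168)
d=(b-a)[:2];y=np.arctan2(d[1],d[0]);u=np.array([np.cos(y),np.sin(y)])
print(st,en,np.degrees(y),st[:2]-u*.037,en[:2]+u*.071, "origin",st[:2]+u*.058)
E
```

```text
[ 0.52407276 -0.30756622  0.168     ] [ 0.42228268 -0.33435249  0.165     ] 14.946834898452344 [ 0.48832464 -0.31710936] [ 0.49088043 -0.31603999] origin [ 0.58011036 -0.29260671]
```

```bash
python3 -m handwheel '[-1.5,0.3,16,0.2,0,-0.9,-1,-1.5,0,16,0,0,0,-1,-0.5,0,16,0,0,0,-1,0,0,14,0,0,0,-1,0,0,0,0,0,0,-1,0,0,0,0,0,0,1,0,0,0,0,0,0,1,0,0,0,0,0,0,1,0,0,0,0,0,0,1,0,0,0,0,0,0,1]' 110
python3 -m handwheel '[0,0,0,0,0,0,1,0,0,0,0,0,0,1,0,0,0,0,0,0,1,0,0,0,0,0,0,1,0,0,0,0,0,0,1]' 110
python3 -c "
from h import *
state()"
```

```text
t: 4.98
ee_pos: [0.4904, -0.3171, 0.1596]
eef_rot: [-0.13, 0.992, -0.002, 0.001]
wrist_force: [1.0, -0.9, 1.2]
finger_gap: 0.0254
t: 5.4
ee_pos: [0.4905, -0.3171, 0.1594]
eef_rot: [-0.13, 0.992, -0.002, 0.001]
wrist_force: [-0.6, -1.3, 5.7]
finger_gap: 0.022
t 5.4 pos [ 0.4905 -0.3171  0.1594] F [-0.6 -1.3  5.7] gap 0.022
R [[-0.966, -0.257, 0.003], [-0.257, 0.966, -0.004], [-0.002, -0.005, -1.0]] q [-7.470e-01  1.750e-01  1.880e+00 -2.000e-03  1.081e+00 -2.577e+00]
```

```bash
python3 -m handwheel '[0,0,-5,0,0,0,1,0,0,-10,0,0,0,1,0,0,-15,0,0,0,1,0,0,-15,0,0,0,1,0,0,-15,0,0,0,1,0,0,-10,0,0,0,1,0,0,-10,0,0,0,1,0,0,0,0,0,0,1,0,0,0,0,0,0,1]' 110
python3 - <<'E'
from h import *
state()
save("scene","s3",(240,80,400,210),4.5)
save("wrist","w3")
E
```

```text
t: 6.15
ee_pos: [0.4897, -0.3162, 0.2382]
eef_rot: [-0.13, 0.992, -0.002, 0.0]
wrist_force: [0.9, 0.0, -4.5]
finger_gap: 0.0229
t 6.15 pos [ 0.4897 -0.3162  0.2382] F [ 0.9  0.  -4.5] gap 0.0229
R [[-0.966, -0.257, 0.001], [-0.257, 0.966, -0.003], [0.0, -0.003, -1.0]] q [-7.470e-01  9.300e-02  1.819e+00 -2.000e-03  1.227e+00 -2.577e+00]
```

View pics/s3.png

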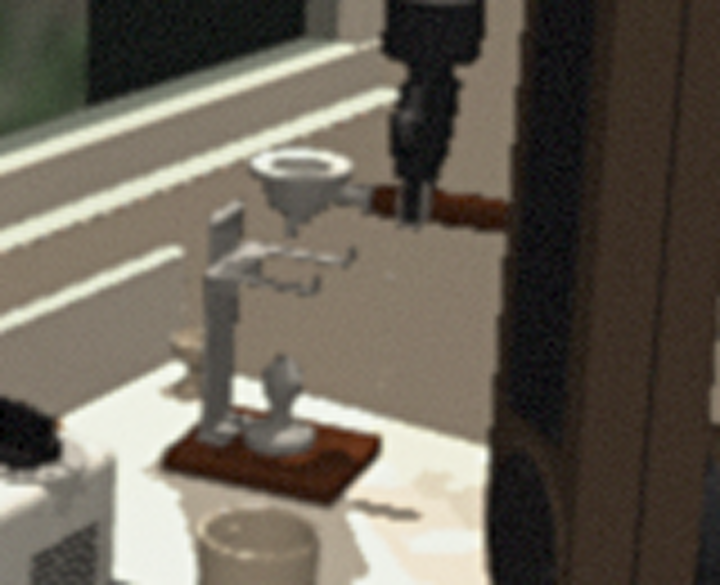

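View pics/w3.png

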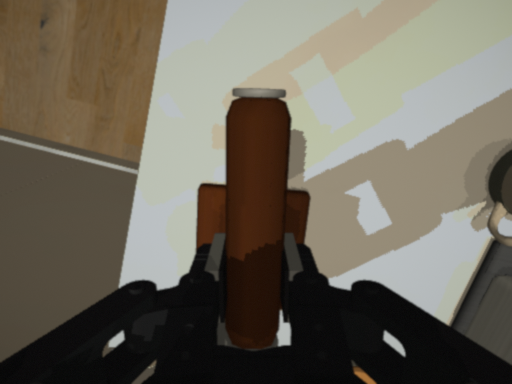

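```bash
python3 - <<'E'
from h import *
s=dict(np.load("s3.npz"));S=lambda x,y:(240+x/4.5,80+y/4.5)
print(onz(s,*S(302,163),.257)); g=np.array([.4897,-.3162]);u=np.array([.966,.257])
for l in (.09,.095): print(g+u*l)
for z in(.25,.257,.264): print(z,proj(s,[*(g+u*.091),z]), S(302,163))
c=dict(np.load("w3.npz"))
for z in (.243,.25): 
  print("end",onz(c,258,95,z),onz(c,258,110,z),onz(c,255,225,z))
g2=g
E
```

```text
[ 0.57627464 -0.2903949   0.257     ]
[ 0.57664 -0.29307]
[ 0.58147  -0.291785]
0.25 [[307.02987791 117.96991564]] (307.1111111111111, 116.22222222222223)
0.257 [[307.15612369 115.99929994]] (307.1111111111111, 116.22222222222223)
0.264 [[307.28282071 114.02147104]] (307.1111111111111, 116.22222222222223)
end [ 0.42054317 -0.33205213  0.243     ] [ 0.42548171 -0.3307124   0.243     ] [ 0.46817655 -0.3203512   0.243     ]
end [ 0.4205395  -0.33212807  0.25      ] [ 0.42519077 -0.33086628  0.25      ] [ 0.46540208 -0.32110778  0.25      ]
```

```bash
python3 - <<'E'
import cv2
im=cv2.imread("pics/s1_full.png")[165:220,185:265]
a=cv2.resize(im,None,fx=9,fy=9,interpolation=cv2.INTER_CUBIC);cv2.imwrite("pics/s1f.png",a)
im=cv2.imread("pics/t1_full.png")[150:225,215:295]
a=cv2.resize(im,None,fx=8,fy=8,interpolation=cv2.INTER_CUBIC);cv2.imwrite("pics/t1f.png",a)
E
```

```text
(no output)
```

View pics/s1f.png

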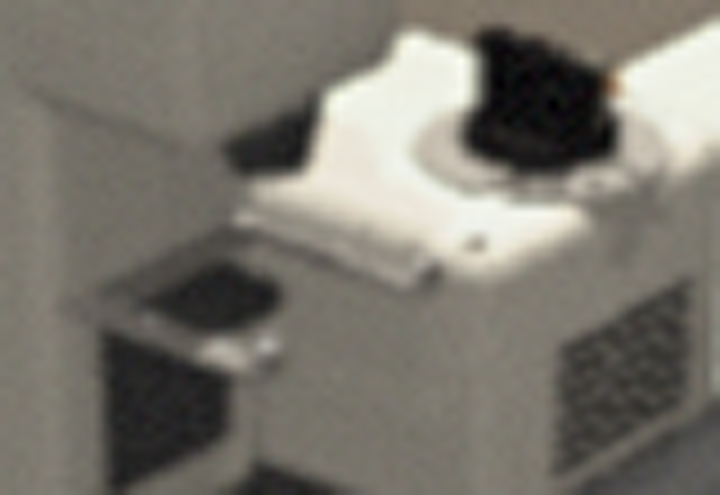

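View pics/t1f.png

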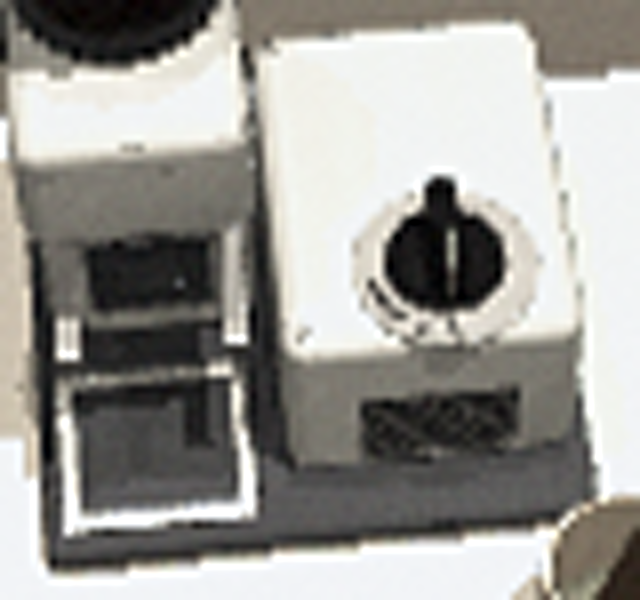

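```bash
python3 - <<'E'
from h import *
t=dict(np.load("t1.npz"));U=lambda x,y:(215+x/8,150+y/8)
print("disc c",onz(t,*U(446,262),.138), "L",onz(t,*U(386,262),.138),"R",onz(t,*U(505,258),.138),"front",onz(t,*U(449,311),.138))
l=onz(t,*U(68,361),.121);r=onz(t,*U(237,345),.121);print("tip bottoms",l,r,(l+r)/2,np.linalg.norm(l-r))
l=onz(t,*U(67,319),.133);r=onz(t,*U(236,307),.133);print("tip tops",l,r,(l+r)/2,np.linalg.norm(l-r))
P=dict(hl=(292,358,.128,-40,-58),hr=(578,330,.128,-40,-200),bl=(258,40,.128,150,-58),br=(528,22,.128,150,-200),fl=(48,570,.024,0,0),fr=(595,518,.024,0,0),hdL=(20,165,.265,-17,52),hdR=(243,148,.265,-17,-52))
A=[];B=[]
for n,(x,y,z,gx,gy) in P.items():
    p=onz(t,*U(x,y),z);print(n,p)
    if gx: A.append([gx/1e3,gy/1e3]);B.append(p[:2])
A.append([0,-.138]);B.append(onz(t,*U(446,262),.138)[:2])
A=np.array(A);B=np.array(B)
a=A-A.mean(0);b=B-B.mean(0);th=np.arctan2((a[:,0]*b[:,1]-a[:,1]*b[:,0]).sum(),(a*b).sum())
Rm=np.array([[np.cos(th),-np.sin(th)],[np.sin(th),np.cos(th)]]);o=B.mean(0)-Rm@A.mean(0)
print("yaw",np.degrees(th),"origin",o,"res mm",np.round((B-(A@Rm.T+o))*1000,1).tolist(),"dial",o+Rm@[0,-.138])
E
```

```text
disc c [0.57144112 0.04882436 0.138     ] L [0.57413186 0.07638978 0.138     ] R [0.57101835 0.02145061 0.138     ] front [0.54436707 0.05045552 0.138     ]
tip bottoms [0.54513958 0.22580978 0.121     ] [0.54632521 0.14801891 0.121     ] [0.5457324  0.18691434 0.121     ] 0.07779990162377329
tip tops [0.56025857 0.22459145 0.133     ] [0.55932032 0.14706809 0.133     ] [0.55978944 0.18582977 0.133     ] 0.07752903754264749
hl [0.53233263 0.12360919 0.128     ]
hr [ 0.53478553 -0.00822621  0.128     ]
bl [0.71823816 0.12501739 0.128     ]
br [ 0.71654823 -0.00811619  0.128     ]
fl [0.49055827 0.24611813 0.024     ]
fr [ 0.49346565 -0.01708402  0.024     ]
hdL [0.55136183 0.23289998 0.265     ]
hdR [0.55110802 0.13946728 0.265     ]
yaw 0.4609028754603357 origin [0.56922295 0.18656549] res mm [[2.6, -4.6], [4.0, 5.5], [-1.4, -4.8], [-4.3, 4.1], [-0.4, -5.5], [-1.5, 5.0], [1.1, 0.3]] dial [0.57033305 0.04856996]
```

```bash
python3 - <<'E'
from h import *
t=dict(np.load("t1.npz"))
o=np.array([.572,.1868,0])
im=cv2.resize(t["img"][150:225,215:295,::-1],None,fx=8,fy=8,interpolation=cv2.INTER_CUBIC)
def d(p,c):
    q=(proj(t,o+np.array(p)/1e3)[0]-[215,150])*8+3.5;cv2.circle(im,tuple(int(v) for v in q),3,c,-1);return q.round()
for s in(1,-1):
  for y in (32.5,44.5):
    for x,z in((-34,125),(-34,133),(34,125)): print(x,s*y,z,d((x,s*y,z),(0,0,255) if z==125 else (0,255,0)))
for p in ((-40,-58,128),(-40,-200,128),(150,-58,128),(150,-200,128),(-17,52,190),(-17,-52,190),(-17,52,265),(-17,-52,265)): d(p,(255,0,0))
for a in np.arange(0,6.28,.5): d((28*np.cos(a),-138+28*np.sin(a),138),(255,0,255))
cv2.imwrite("pics/ov.png",im)
E
```

```text
-34 32.5 125 [ 86. 372.]
-34 32.5 133 [ 84. 362.]
34 32.5 125 [ 79. 250.]
-34 44.5 125 [ 59. 374.]
-34 44.5 133 [ 58. 365.]
34 44.5 125 [ 54. 252.]
-34 -32.5 125 [228. 360.]
-34 -32.5 133 [227. 351.]
34 -32.5 125 [218. 239.]
-34 -44.5 125 [254. 358.]
-34 -44.5 133 [253. 349.]
34 -44.5 125 [243. 237.]
```

View pics/ov.png

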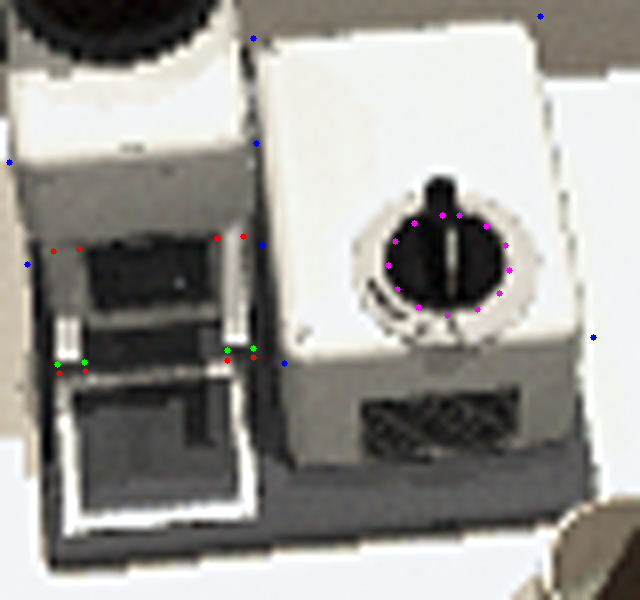

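```bash
python3 -m handwheel '[3,8,0,0,0,1,1,3,16,0,0,0,2,1,3,24,0,0,0,2,1,3,30,1,0,0,2,1,3,30,1,0,0,2,1,2,30,1,0,0,2,1,1,30,1,0,0,2,1,0,30,1,0,0,1,1,0,30,1,0,0,0.9,1,0,30,1,0,0,0,1]'
python3 - <<'E'
from h import *
state();goal([.445,-.02,.22],180);goal([.40,.188,.19],180)
E
```

```text
t: 7.08
ee_pos: [0.444, -0.0619, 0.2296]
eef_rot: [0.001, 1.0, -0.001, -0.0]
wrist_force: [-0.1, 0.1, -3.6]
finger_gap: 0.0223
t 7.08 pos [ 0.444  -0.0619  0.2296] F [-0.1  0.1 -3.6] gap 0.0223
R [[-1.0, 0.002, -0.001], [0.002, 1.0, -0.002], [0.001, -0.002, -1.0]] q [-3.650e-01 -2.180e-01  2.130e+00 -2.000e-03  1.230e+00 -1.933e+00]
shift mm (now) [-0.9 41.9  9.5] (after turn) [-1.  41.9  9.6] rot [-0.1  -0.03 -0.11]
shift mm (now) [ 44.5 249.9  39.2] (after turn) [ 44.  249.9  39.6] rot [-0.1  -0.03 -0.11]
```

```bash
python3 -m handwheel '[0,28,2,0,0,0,1,3,28,3,0,0,0,1,6,28,5,0,0,0,1,7,28,5,0,0,0,1,7,28,6,0,0,0,1,7,28,6,0,0,0,1,7,22,6,0,0,0,1,5,14,4,0,0,0,1,0,6,0,0,0,0,1,0,0,0,0,0,0,1]'
python3 - <<'E'
from h import *
state();goal([.40,.188,.19],180)
save("scene","s4",(150,120,330,250),4)
save("wrist","w4")
E
```

```text
t: 7.92
ee_pos: [0.4024, 0.1469, 0.1921]
eef_rot: [-0.001, 1.0, -0.001, -0.0]
wrist_force: [0.3, -0.6, -3.2]
finger_gap: 0.0223
t 7.92 pos [0.4024 0.1469 0.1921] F [ 0.3 -0.6 -3.2] gap 0.0223
R [[-1.0, -0.002, -0.001], [-0.002, 1.0, -0.003], [0.001, -0.003, -1.0]] q [ 0.114 -0.228  2.209 -0.003  1.161 -1.458]
shift mm (now) [ 2.3 41.1  1.9] (after turn) [ 2.4 41.1  2.1] rot [-0.15 -0.04  0.1 ]
```

View pics/s4.png

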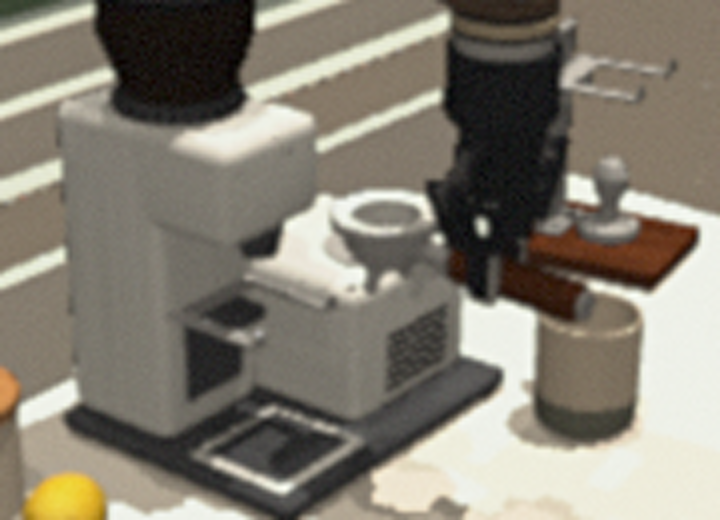

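View pics/w4.png

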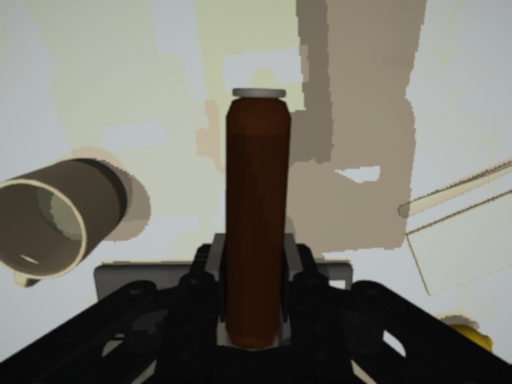

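```bash
python3 - <<'E'
from h import *
s=dict(np.load("s4.npz"))
print(onz(s,150+388/4,120+213/4,.2107), "handle end",onz(s,150+586/4,120+302/4,.19))
E
python3 -m handwheel '[0,8,6,0,0,0,1,0,16,10,-0.15,0,0,1,0,12,10,0,0,0,1,0,5,10,0,0,0,1,0,0,10,0,0,0,1,0,0,8,0,0,0,1,0,0,4,0,0,0,1,0,0,0,0,0,0,1,0,0,0,0,0,0,1]'
python3 - <<'E'
from h import *
state();goal([.481,.1882,.1304],180)
save("scene","s5",(150,120,330,250),4)
save("top","t5",(200,130,300,230),6)
E
```

```text
[0.49084717 0.14841891 0.2107    ] handle end [0.33208792 0.14304458 0.19      ]
t: 8.77
ee_pos: [0.4037, 0.1865, 0.1347]
eef_rot: [0.0, 1.0, -0.0, 0.0]
wrist_force: [-0.2, 0.2, -3.2]
finger_gap: 0.0225
t 8.77 pos [0.4037 0.1865 0.1347] F [-0.2  0.2 -3.2] gap 0.0225
R [[-1.0, 0.001, 0.001], [0.001, 1.0, -0.001], [-0.001, -0.001, -1.0]] q [ 2.040e-01 -1.050e-01  2.219e+00 -1.000e-03  1.026e+00 -1.365e+00]
shift mm (now) [-77.3   1.8   4.3] (after turn) [-77.3   1.7   4.3] rot [-0.03  0.05 -0.05]
```

View pics/s5.png

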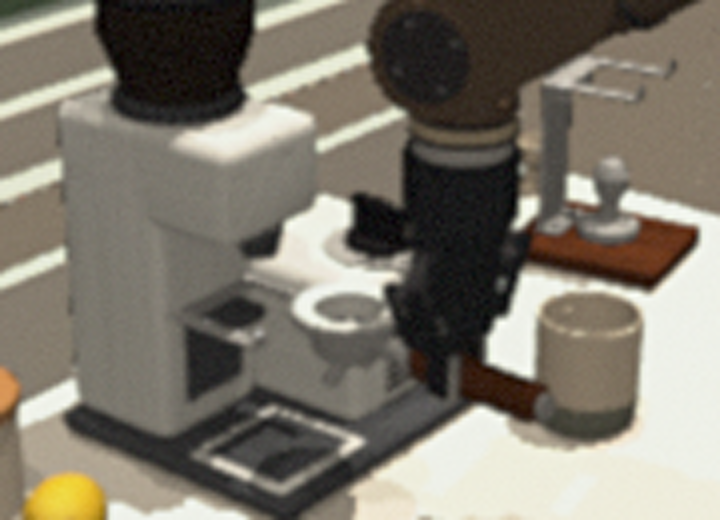

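View pics/t5.png

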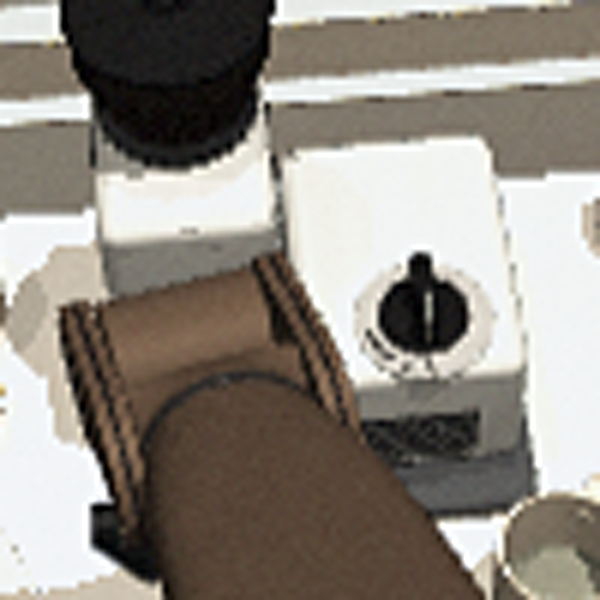

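```bash
python3 - <<'E'
from h import *
s=dict(np.load("s5.npz"))
r=onz(s,150+342/4,120+306/4,.1533);print("rim c",r)
o=np.array([.5735,.1882,0])
im=cv2.resize(s["img"][160:230,180:260,::-1],None,fx=8,fy=8,interpolation=cv2.INTER_CUBIC)
def d(p,c):
    q=(proj(s,p)[0]-[180,160])*8+3.5;cv2.circle(im,tuple(int(v) for v in q),3,c,-1)
for y in (-44.5,-32.5,32.5,44.5):
    for x,z in((-34,125),(-34,133),(34,125)): d(o+np.array((x,y,z))/1e3,(0,0,255) if z==125 else (0,255,0))
for a in np.arange(0,6.28,.3):
    d(np.array([.4037+.0925+.04*np.cos(a),.1865+.04*np.sin(a),.1533]),(255,0,0))
for p in ((-40,-58,128),(-40,-200,128)): d(o+np.array(p)/1e3,(255,0,255))
cv2.imwrite("pics/ov2.png",im)
E
```

```text
rim c [0.49790794 0.1891198  0.1533    ]
```

View pics/ov2.png

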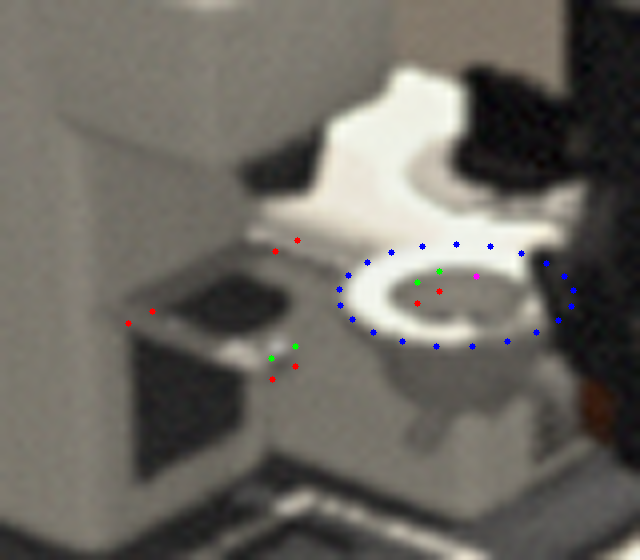

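```bash
python3 -m handwheel '[-5,0,2,0,0,0,1,-10,0,1,0,0,0,1,-12,0,0,0,0,0,1,-12,0,0,0,0,0,1,-12,0,0,0,0,0,1,-12,0,0,0,0,0,1,-9,0,0,0,0,0,1,-5,0,0,0,0,0,1,0,0,0,0,0,0,1,0,0,0,0,0,0,1]'
python3 - <<'E'
from h import *
state();goal([.481,.1868,.1304],180)
s=save("scene","s6",(180,160,260,230),8)
im=cv2.imread("pics/s6.png")
def d(p,c):
    q=(proj(s,p)[0]-[180,160])*8+3.5;cv2.circle(im,tuple(int(v) for v in q),2,c,-1)
p=get_obs()["ee_pos"]
for a in np.arange(0,6.28,.3):
    d(p+np.array([.0925+.04*np.cos(a),.04*np.sin(a),.0186]),(255,0,0))
cv2.imwrite("pics/s6o.png",im)
E
```

```text
t: 9.7
ee_pos: [0.4806, 0.1868, 0.1317]
eef_rot: [0.0, 1.0, -0.0, 0.0]
wrist_force: [-0.0, 0.2, -3.3]
finger_gap: 0.0221
t 9.7 pos [0.4806 0.1868 0.1317] F [-0.   0.2 -3.3] gap 0.0221
R [[-1.0, 0.0, 0.0], [0.0, 1.0, -0.0], [-0.0, -0.0, -1.0]] q [ 1.740e-01  6.600e-02  2.058e+00 -1.000e-03  1.017e+00 -1.396e+00]
shift mm (now) [-0.4 -0.   1.3] (after turn) [-0.4 -0.   1.3] rot [-0.03  0.02 -0.01]
```

View pics/s6o.png

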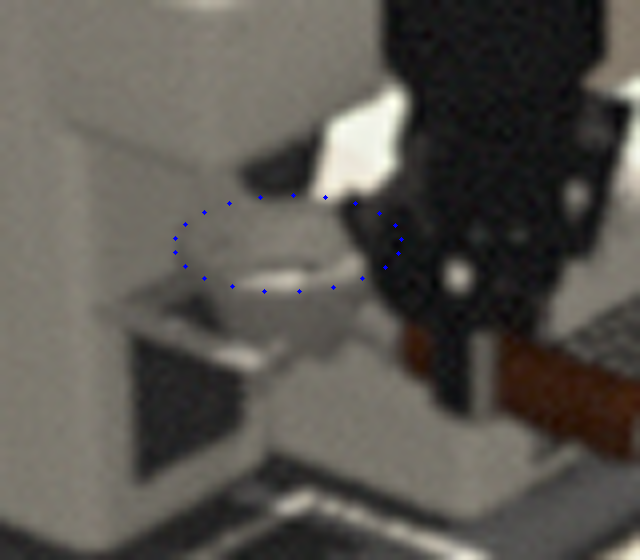

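```bash
python3 -m handwheel '[0,0,3,0,0,0,1,0,0,3,0,0,0,1,0,0,3,0,0,0,1,0,0,2,0,0,0,1,0,0,2,0,0,0,1,0,0,0,0,0,0,1]'
python3 -c "
from h import *
state()"
```

```text
t: 10.25
ee_pos: [0.4801, 0.1869, 0.1182]
eef_rot: [-0.0, 1.0, -0.0, -0.0]
wrist_force: [0.6, -0.3, -4.7]
finger_gap: 0.0224
t 10.25 pos [0.4801 0.1869 0.1182] F [ 0.6 -0.3 -4.7] gap 0.0224
R [[-1.0, -0.0, -0.0], [-0.0, 1.0, -0.001], [0.0, -0.001, -1.0]] q [ 1.740e-01  8.600e-02  2.066e+00 -1.000e-03  9.900e-01 -1.396e+00]
```

```bash
python3 -m handwheel '[0,0,1,0,0,0,1,0,0,1,0,0,0,1,0,0,1,0,0,0,1,0,0,0,0,0,0,1]'
python3 -m handwheel '[0,0,1,0,0,0,1,0,0,1,0,0,0,1,0,0,0,0,0,0,1]'
python3 - <<'E'
from h import *
state()
s=save("scene","s7",(180,160,260,230),8)
E
```

```text
t: 10.58
ee_pos: [0.4806, 0.1869, 0.1158]
eef_rot: [-0.0, 1.0, -0.0, 0.001]
wrist_force: [-0.3, 0.3, -3.5]
finger_gap: 0.022
t: 10.83
ee_pos: [0.481, 0.187, 0.1148]
eef_rot: [-0.0, 1.0, -0.0, 0.001]
wrist_force: [-3.7, -0.1, 2.3]
finger_gap: 0.0224
t 10.83 pos [0.481  0.187  0.1148] F [-3.7 -0.1  2.3] gap 0.0224
R [[-1.0, -0.0, 0.002], [-0.0, 1.0, -0.001], [-0.002, -0.001, -1.0]] q [ 1.740e-01  9.200e-02  2.066e+00 -1.000e-03  9.820e-01 -1.396e+00]
```

View pics/s7.png

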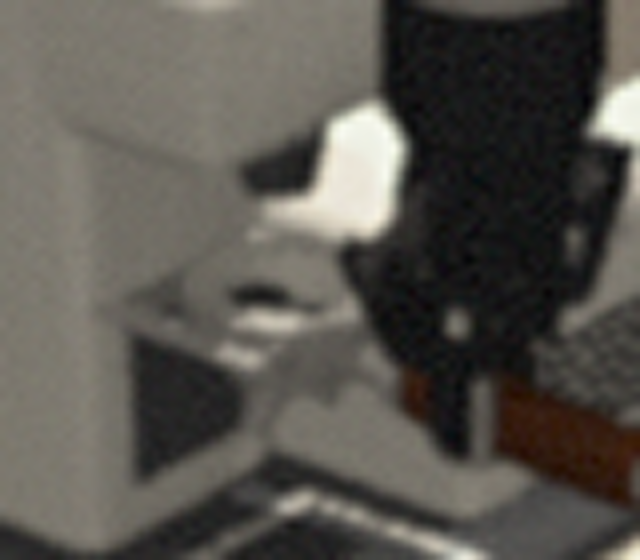

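```bash
python3 -m handwheel '[1,0,1,0,0,0,1,0,0,0,0,0,0,1,0,0,0,0,0,0,1]'
python3 - <<'E'
from h import *
o=state();print(o["torque"])
s=save("wrist","w7")
E
```

```text
t: 11.13
ee_pos: [0.481, 0.187, 0.1143]
eef_rot: [-0.0, 1.0, -0.0, 0.003]
wrist_force: [-1.5, -0.3, 6.1]
finger_gap: 0.0224
t 11.13 pos [0.481  0.187  0.1143] F [-1.5 -0.3  6.1] gap 0.0224
R [[-1.0, -0.0, 0.005], [-0.0, 1.0, -0.0], [-0.005, -0.0, -1.0]] q [ 1.740e-01  9.100e-02  2.068e+00 -1.000e-03  9.770e-01 -1.396e+00]
[-0.42799243 -0.02843402 -0.06438158]
```

View pics/w7.png

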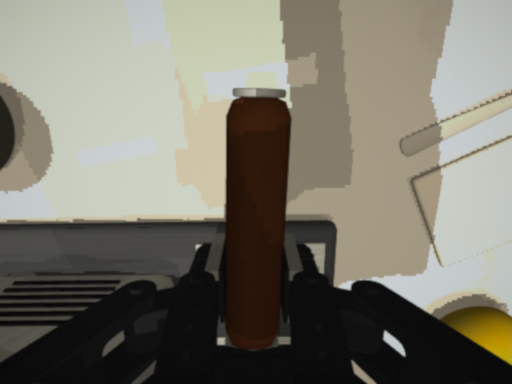

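```bash
python3 -m handwheel '[0,0,0,0,0,0,0.3,0,0,0,0,0,0,0.1,0,0,0,0,0,0,-0.2,0,0,0,0,0,0,-0.2,0,0,0,0,0,0,-0.2,0,0,0,0,0,0,-0.2]'
python3 - <<'E'
from h import *
o=state()
save("wrist","w8")
save("scene","s8",(180,160,260,230),8)
E
```

```text
t: 11.68
ee_pos: [0.4795, 0.1869, 0.1126]
eef_rot: [-0.0, 1.0, -0.0, 0.0]
wrist_force: [-0.4, 1.2, -0.3]
finger_gap: 0.0514
t 11.68 pos [0.4795 0.1869 0.1126] F [-0.4  1.2 -0.3] gap 0.0514
R [[-1.0, -0.0, 0.001], [-0.0, 1.0, -0.0], [-0.001, -0.0, -1.0]] q [ 1.750e-01  9.200e-02  2.070e+00 -1.000e-03  9.780e-01 -1.396e+00]
```

View pics/w8.png

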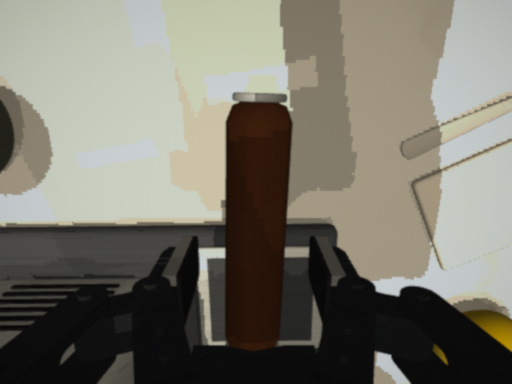

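View pics/s8.png

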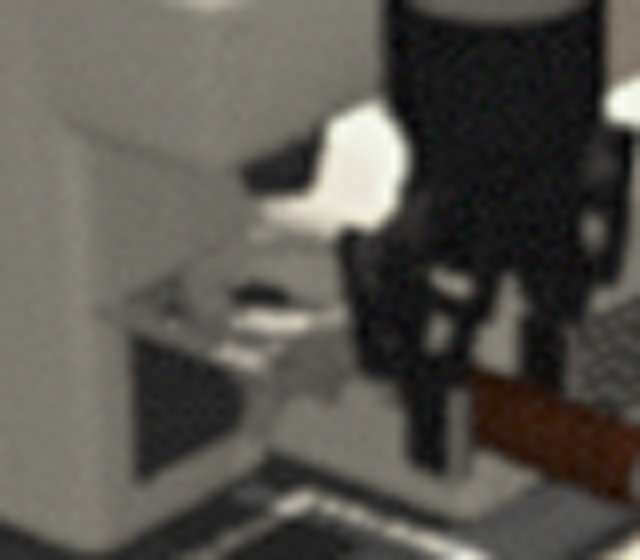

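```bash
python3 -m handwheel '[0,0,-6,0,0,0,-0.2,0,0,-12,0,0,0,-0.2,0,0,-20,0,0,0,-0.2,0,0,-25,0,0,0,-0.2,2,0,-25,0,0,0,-0.2,4,0,-25,0,0,0,-0.2,10,0,-20,0,0,0,-1,20,0,-10,0,0,0,-1,20,0,0,0,0,0,-1,0,0,0,0,0,0,-1]'
python3 - <<'E'
from h import *
o=state()
save("wrist","w9")
save("scene","s9",(165,145,275,225),7)
E
```

```text
t: 12.62
ee_pos: [0.4218, 0.1873, 0.2581]
eef_rot: [-0.001, 1.0, 0.0, 0.002]
wrist_force: [0.8, 0.2, -0.7]
finger_gap: 0.0855
t 12.62 pos [0.4218 0.1873 0.2581] F [ 0.8  0.2 -0.7] gap 0.0855
R [[-1.0, -0.001, 0.004], [-0.001, 1.0, 0.0], [-0.004, 0.0, -1.0]] q [ 0.198 -0.212  2.072 -0.     1.278 -1.374]
```

View pics/w9.png

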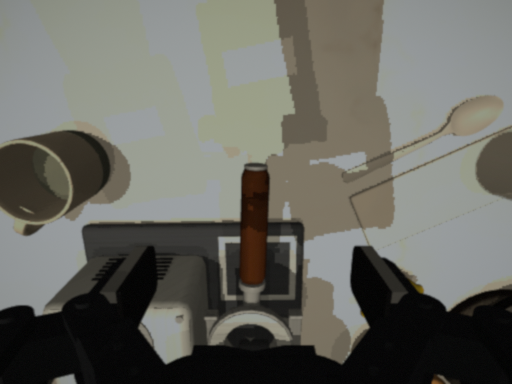

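View pics/s9.png

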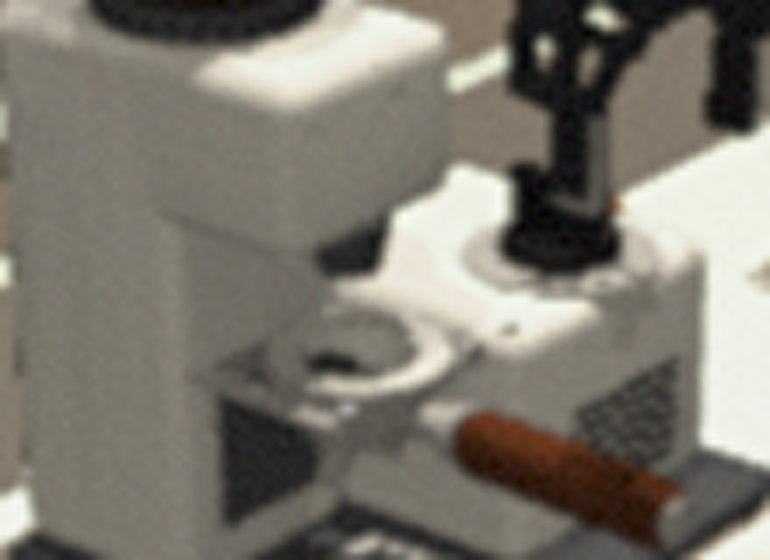

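```bash
python3 - <<'E'
from h import *
im=cv2.imread("pics/w9_full.png")[260:350,180:330]
cv2.imwrite("pics/w9c.png",cv2.resize(im,None,fx=5,fy=5,interpolation=cv2.INTER_CUBIC))
s=dict(np.load("s9.npz"));print("rim",onz(s,165+352/7,145+347/7,.133));print("end",onz(s,165+672/7,145+518/7,.113))
c=dict(np.load("w9.npz"));
for z in (.105,.113,.121):print("end w",onz(c,256,166,z))
E
```

```text
rim [0.57710506 0.1837761  0.133     ]
end [0.41079379 0.18779399 0.113     ]
end w [0.41111794 0.19013461 0.105     ]
end w [0.40936148 0.19007407 0.113     ]
end w [0.40760503 0.19001352 0.121     ]
```

View pics/w9c.png

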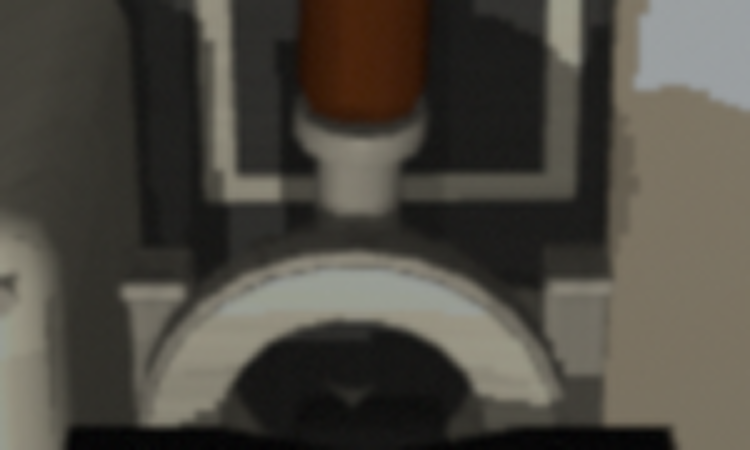

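```bash
python3 -m handwheel '[0,-12,-2,0,0.2,0,-1,0,-22,0,0,0,0,-1,-8,-26,0,0,0,0,-1,-16,-26,0,0,0,0,-1,-20,-26,0,0,0,0,-1,-20,-18,0,0,0,0,-1,-20,-8,0,0,0,0,-1,-10,0,0,0,0,0,-1,0,0,0,0,0,0,-1,0,0,0,0,0,0,-1]'
python3 - <<'E'
from h import *
o=state()
save("wrist","w10",(150,190,350,350),4)
E
```

```text
t: 13.55
ee_pos: [0.5174, 0.0493, 0.257]
eef_rot: [-0.0, 1.0, -0.0, -0.002]
wrist_force: [1.0, -0.2, 0.1]
finger_gap: 0.0854
t 13.55 pos [0.5174 0.0493 0.257 ] F [ 1.  -0.2  0.1] gap 0.0854
R [[-1.0, -0.0, -0.004], [-0.0, 1.0, -0.0], [0.004, -0.0, -1.0]] q [-0.1   -0.064  1.943 -0.     1.267 -1.671]
```

View pics/w10_full.png

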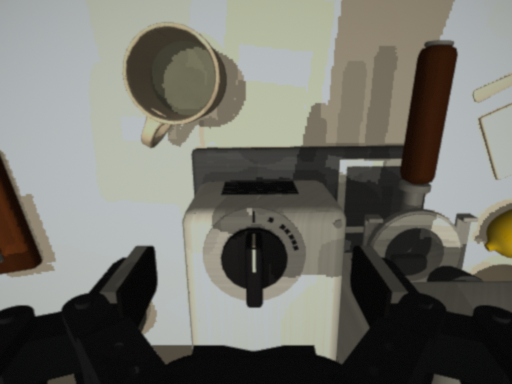

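View pics/w10.png

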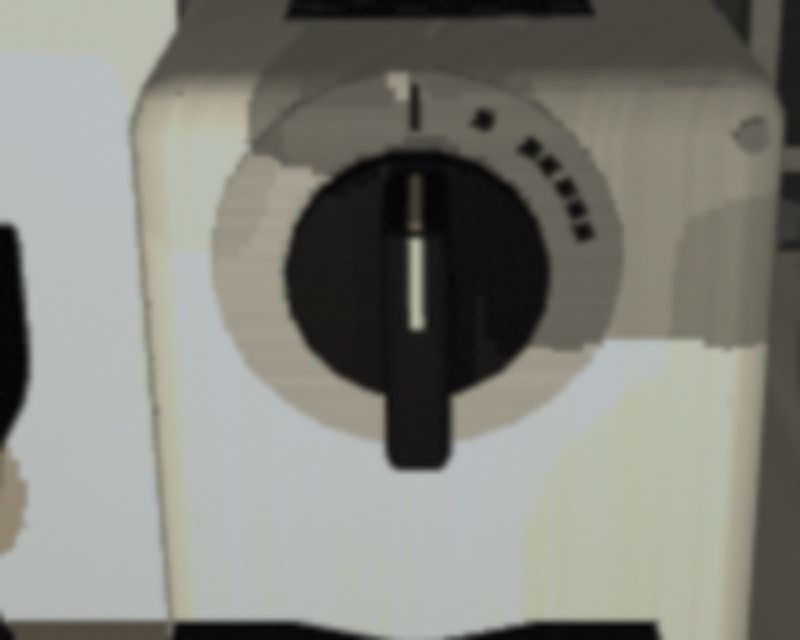

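```bash
python3 - <<'E'
from h import *
c=dict(np.load("w10.npz"));U=lambda x,y:(150+x/4,190+y/4)
print("disc",onz(c,*U(417.5,272),.138),onz(c,*U(286,272),.138),onz(c,*U(549,272),.138),onz(c,*U(417.5,150),.138),onz(c,*U(417.5,396),.138))
a=onz(c,*U(418,233),.166);b=onz(c,*U(418,468),.166);print("bar",a,b,(a+b)/2,np.linalg.norm(a-b))
goal([.5725,.0495,.21],180)
E
```

```text
disc [0.57562993 0.05069481 0.138     ] [0.57567465 0.02360342 0.138     ] [0.57558404 0.07777791 0.138     ] [0.5485833  0.05064687 0.138     ] [0.60474554 0.05074641 0.138     ]
bar [0.55308844 0.05070393 0.166     ] [0.60237818 0.05079648 0.166     ] [0.57773331 0.0507502  0.166     ] 0.04928982737794038
shift mm (now) [-55.7  -0.2  46.9] (after turn) [-55.5  -0.1  47.2] rot [-0.   -0.22  0.05]
```

```bash
python3 -m handwheel '[-10,0.6,5,0,-0.22,0,-1,-18,0.6,8,0,0,0,-0.3,-18,0,12,0,0,0,-0.3,-12,0,15,0,0,0,-0.3,0,0,15,0,0,0,-0.3,0,0,15,0,0,0,-0.3,0,0,7,0,0,0,-0.3,0,0,0,0,0,0,-0.3,0,0,0,0,0,0,-0.3]'
python3 - <<'E'
from h import *
o=state();goal([.5755,.0505,.162],180)
save("wrist","w11")
save("scene","s11",(165,120,305,225),5.5)
E
```

```text
t: 14.35
ee_pos: [0.575, 0.0508, 0.1808]
eef_rot: [-0.0, 1.0, -0.0, 0.001]
wrist_force: [0.5, -0.7, 0.1]
finger_gap: 0.0559
t 14.35 pos [0.575  0.0508 0.1808] F [ 0.5 -0.7  0.1] gap 0.0559
R [[-1.0, -0.001, 0.001], [-0.001, 1.0, -0.0], [-0.001, -0.0, -1.0]] q [-0.088  0.137  1.88  -0.     1.123 -1.659]
shift mm (now) [-0.5 -0.3 18.8] (after turn) [-0.5 -0.3 18.8] rot [-0.02  0.06  0.06]
```

View pics/w11.png

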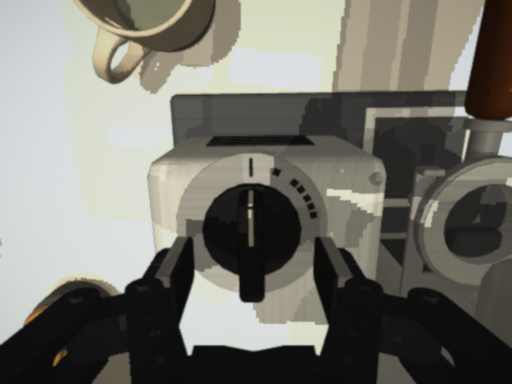

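View pics/s11.png

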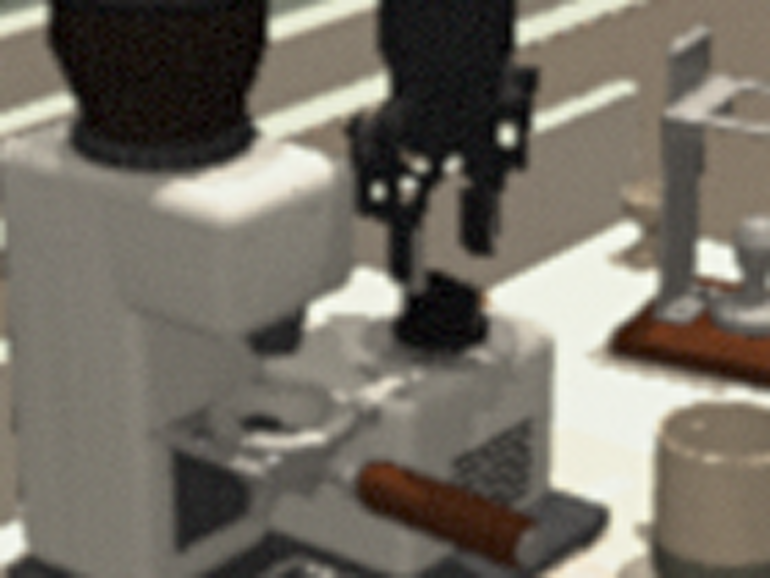

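```bash
python3 -m handwheel '[-0.5,-0.6,8,0,0,0,-0.3,0,0,8,0,0,0,-0.3,0,0,3,0,0,0,-0.3,0,0,0,0,0,0,0.2,0,0,0,0,0,0,0.6,0,0,0,0,0,0,1,0,0,0,0,0,0,1,0,0,0,0,0,0,1,0,0,0,0,0,0,1]' 80
python3 - <<'E'
from h import *
o=state();print(o["torque"])
save("wrist","w12")
E
```

```text
t: 15.2
ee_pos: [0.5763, 0.0496, 0.1622]
eef_rot: [-0.0, 1.0, -0.0, 0.001]
wrist_force: [-0.4, 1.2, 1.9]
finger_gap: 0.0108
t 15.2 pos [0.5763 0.0496 0.1622] F [-0.4  1.2  1.9] gap 0.0108
R [[-1.0, -0.0, 0.002], [-0.0, 1.0, -0.0], [-0.002, -0.0, -1.0]] q [-0.089  0.161  1.891 -0.     1.088 -1.66 ]
[0.02331309 0.09430636 0.00117463]
```

View pics/w12.png

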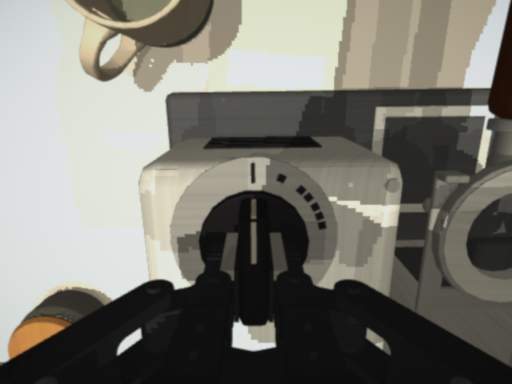

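```bash
python3 -m handwheel '[0,0,0,0,0,3,1,0,0,0,0,0,4,1,0,0,0,0,0,4,1,0,0,0,0,0,4,1,0,0,0,0,0,4,1,0,0,0,0,0,4,1,0,0,0,0,0,4,1,0,0,0,0,0,4,1,0,0,0,0,0,0,1]'
python3 - <<'E'
from h import *
o=state();print(o["torque"])
save("wrist","w13")
E
```

```text
t: 16.0
ee_pos: [0.5764, 0.0503, 0.1622]
eef_rot: [0.268, 0.963, 0.001, 0.001]
wrist_force: [0.1, 3.1, 1.6]
finger_gap: 0.0112
t 16.0 pos [0.5764 0.0503 0.1622] F [0.1 3.1 1.6] gap 0.0112
R [[-0.857, 0.516, 0.003], [0.516, 0.857, 0.001], [-0.002, 0.002, -1.0]] q [-0.089  0.161  1.891  0.002  1.087 -1.118]
[ 0.49245746 -0.00970291 -0.00760981]
```

View pics/w13.png

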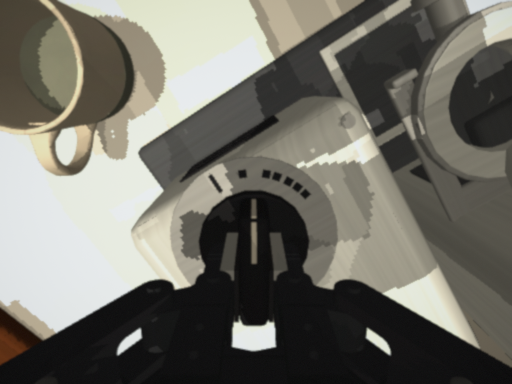

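```bash
python3 -m handwheel '[0,0,0,0,0,4,1,0,0,0,0,0,4,1,0,0,0,0,0,4,1,0,0,0,0,0,4,1,0,0,0,0,0,4,1,0,0,0,0,0,4,1,0,0,0,0,0,4,1,0,0,0,0,0,4,1,0,0,0,0,0,4,1,0,0,0,0,0,2,1]'
python3 -m handwheel '[0,0,0,0,0,0,1,0,0,0,0,0,0,1]'
python3 - <<'E'
from h import *
o=state();print(o["torque"]);Rm=R.from_quat(o["eef_rot"]).as_matrix();print("heading",np.degrees(np.arctan2(Rm[1,0],Rm[0,0])))
save("wrist","w14")
save("scene","s14",(165,120,305,225),5.5)
E
```

```text
t: 16.88
ee_pos: [0.5771, 0.0508, 0.1622]
eef_rot: [0.567, 0.824, 0.002, 0.001]
wrist_force: [2.5, 4.7, 0.2]
finger_gap: 0.0113
t: 17.05
ee_pos: [0.5771, 0.0508, 0.1622]
eef_rot: [0.565, 0.825, 0.002, 0.001]
wrist_force: [3.4, 5.4, 0.3]
finger_gap: 0.0115
t 17.05 pos [0.5771 0.0508 0.1622] F [3.4 5.4 0.3] gap 0.0115
R [[-0.36, 0.933, 0.005], [0.933, 0.36, 0.002], [0.0, 0.005, -1.0]] q [-0.088  0.162  1.89   0.003  1.085 -0.459]
[ 0.98443505 -0.40559996  0.23498185]
heading 111.12632193651402
```

View pics/w14.png

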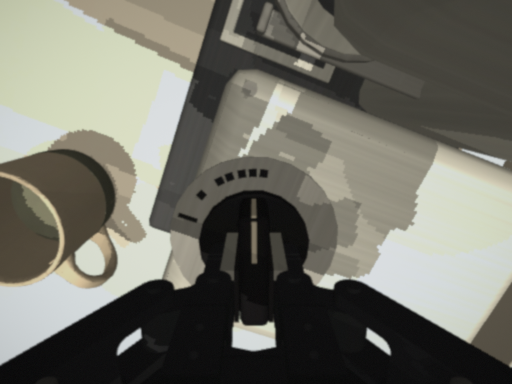

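View pics/s14.png

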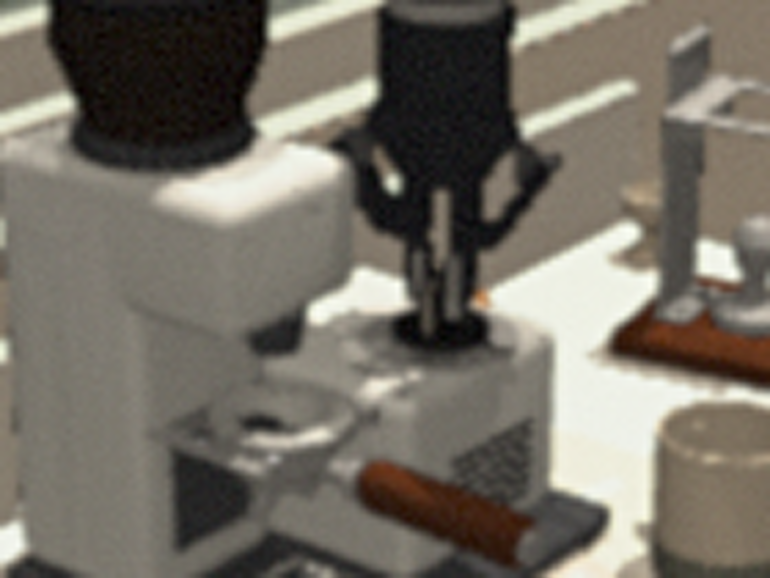

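```bash
python3 -m handwheel '[0,0,0,0,0,0.7,1,0,0,0,0,0,0,1,0,0,0,0,0,0,1,0,0,0,0,0,0,1,0,0,0,0,0,0,1,0,0,0,0,0,0,1,0,0,0,0,0,0,1,0,0,0,0,0,0,1,0,0,0,0,0,0,1,0,0,0,0,0,0,1]' 
python3 -m handwheel '[0,0,0,0,0,0,1,0,0,0,0,0,0,1,0,0,0,0,0,0,1,0,0,0,0,0,0,1,0,0,0,0,0,0,1,0,0,0,0,0,0,1,0,0,0,0,0,0,1]'
python3 - <<'E'
from h import *
o=state();print(o["torque"]);Rm=R.from_quat(o["eef_rot"]).as_matrix();print("heading",np.degrees(np.arctan2(Rm[1,0],Rm[0,0])))
save("wrist","w15",(170,130,340,290),4)
save("top","t15",(200,110,340,260),4)
E
```

```text
t: 17.98
ee_pos: [0.577, 0.0508, 0.1622]
eef_rot: [0.57, 0.821, 0.002, 0.001]
wrist_force: [2.0, 5.4, 0.7]
finger_gap: 0.0113
t: 18.57
ee_pos: [0.5771, 0.0508, 0.1621]
eef_rot: [0.57, 0.821, 0.002, 0.001]
wrist_force: [3.0, 5.6, -0.3]
finger_gap: 0.0114
t 18.57 pos [0.5771 0.0508 0.1621] F [ 3.   5.6 -0.3] gap 0.0114
R [[-0.349, 0.937, 0.005], [0.937, 0.349, 0.002], [0.001, 0.005, -1.0]] q [-0.088  0.162  1.89   0.003  1.085 -0.446]
[ 0.98366043 -0.37249796  0.2121873 ]
heading 110.4306376826428
```

View pics/w15.png

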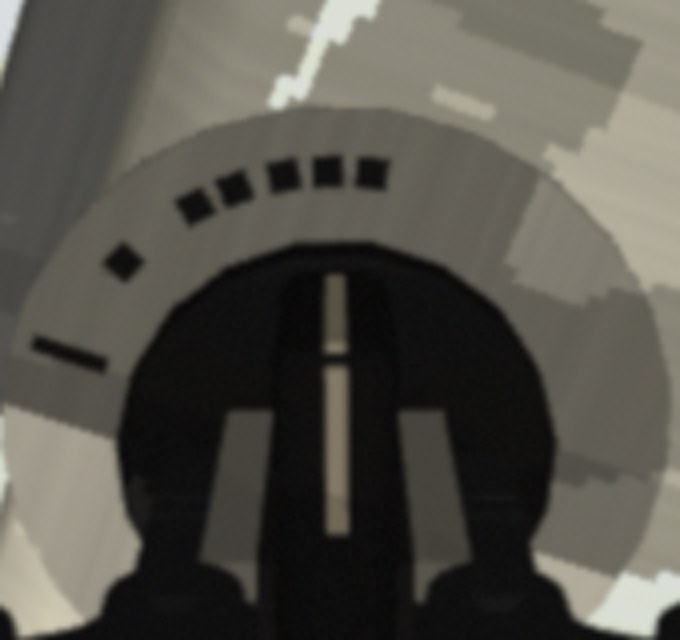

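View pics/t15.png

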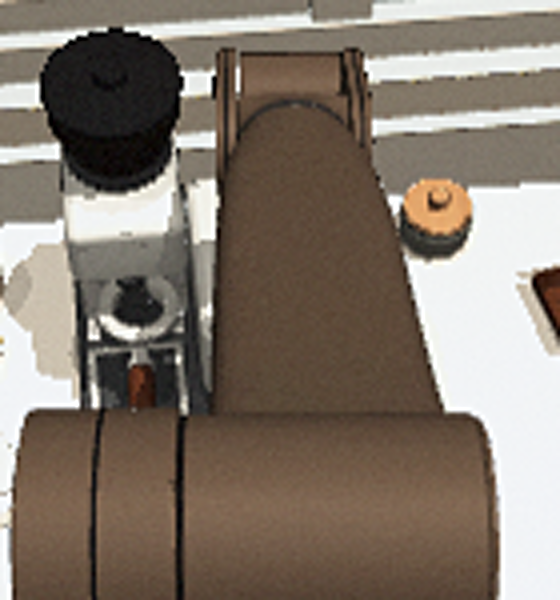

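```bash
python3 -c "
from bench import job_done
print(job_done())"
```

```text
the job is handed in; nothing more can be done
None
```

I lifted the portafilter off the stand, lowered it into the grinder's fork and let go. I then turned the dial about 69.6° (1.21 rad) clockwise to the third position and handed in at 18.6 s with the gripper still holding it. No verdict was reported.

- **Portafilter:** the last pictures show it still in the fork behind the tips, with the gripper clear of it. The measured rim centre was within about 3–4 mm of where I placed the seat, and it touched down at the expected seat height. In the wrist picture the rim sat about 2 mm off-centre sideways. I judged it level by eye, not by measurement.
- **Dial:** the pointer stood on the three marks, and the twist at the wrist held steady at about 0.21–0.24 Nm for 1.5 s. The angle comes from the tool's heading and the pointer, since the joint itself can't be read.
- **Mug and glass:** the arm never went near the glass and cleared the mug in every picture, but I did not measure either one's position at the end.

Two readings disagreed. The cameras placed the fork and the dial 2–4 mm apart from each other, which is inside the fork's slack. While turning the gripper round at the start, the last joint reached its range limit and the tool drifted off its commanded pose. I corrected that before grasping anything.

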